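Set the stone mill's grind collar to the long scale line

TASK

Set the grind on the stone mill: with your fingertips push the upright fin of the black collar round, counter-clockwise seen from above, until the collar's pointer lines up with the one long line of the scale, then move clear and leave it there. Only push: do not pinch the fin or lift the collar, do not shift the scale ring, and leave everything else standing where it is.

Things in the scene. Friction and masses are not known exactly. Their poses are not given: they have to be found in the camera images.
- collar (a joint): Turning angle of the grind-setting collar (rad): a black disc, 156 mm across and 18 mm thick, turning about a vertical axis on top of the fixed stone mill. It grows counter-clockwise seen from above. At 0 the collar's pointer lies along the mill's own +x axis. Stops at -1.7 and +1.0. Stiff (about 0.15 N m, or 3 N at the fin) and without spring: it stays where it is left. It starts between -1.35 and -0.85 and the long line lies beyond, so it has to be turned counter-clockwise.
- scale_ring (a joint): Angle (rad) of the aluminium scale ring (224 mm across, flat, 6 mm thick, its top 112 mm above the table) under and around the collar, same axis, zero and direction: it is the angle of the long scale line. The pointer is on the long line when collar equals scale_ring. The ring is clamped: leave it as it is.
- collar_seat (a joint): Height (m) by which the collar is lifted off its seat; 0 when seated. The collar (0.5 kg) lies loose on its seat and would lift off up to 30 mm if carried.
- collar_centre (a point): Centre of the collar's top face, on the turning axis, 130 mm above the table. A fixed steel feed throat, 44 mm across, stands in the middle of the collar, its top 164 mm above the table.
- pointer_tip (a point): Tip of the collar's index pointer: a small pointed nose on its rim with a white line, reaching 88 mm from the axis, over the scale ring; opposite the fin.
- long_line (a point): Inner end of the target scale line, 88 mm from the axis: the one long line (22 mm long, 3 mm wide) in the middle of the seven dark lines on the scale ring; the other six are 9 mm long, 2 mm wide, 0.2 rad (about 18 mm) apart.
- fin_top (a point): Point on the top of the collar's upright fin, 56 mm from the axis, 164 mm above the table. The fin is a grey plastic radial wall, 16 mm thick, running from 24 to 76 mm from the axis and standing 34 mm above the collar's top face, opposite the pointer. The collar's face is free on both sides of it.
- fin_left: Side face plate of the fin (4 mm thick, 48 mm long, 32 mm high), the one to push on to turn the collar clockwise. Origin: its middle, at its lower edge, 50 mm from the axis. Its x axis points along the fin from fin to pointer, its z axis up.
- fin_right: The same on the fin's other side: the one to push on to turn the collar counter-clockwise. Same axes.
- mill: The bench stone mill, fixed to the table: grey plinth 290 x 270 mm, 45 mm high, then a dark stone drum 230 mm across up to 106 mm, then the scale ring and collar. Origin: centre of its underside on the table, below the collar's axis; its +x axis points away from the robot, give or take 0.5 rad.
- sample_jar: Glass jar with steel cap, 40 mm across, 58 mm high, standing on a corner of the mill's plinth. Origin at its underside. Leave alone.
- bowl: White bowl, 110 mm across, 50 mm high, on the table to the mill's left. Origin at its underside. Leave alone.
- mug: Blue mug, 76 mm across, 85 mm high, on the table to the mill's right. Origin at its underside. Leave alone.
- brush: Hand brush lying at the left of the table. Leave alone.
- scoop: Steel spoon lying at the right of the table. Leave alone.
- tin: Steel tin with a paper band, 72 mm across, 100 mm high, beyond the mill. Leave alone.
- weight: Brass weight with a knob, 44 mm across, 64 mm high, standing on a corner of the mill's plinth. Leave alone.

How it is judged:
By the outcome, as a careful person would: the job done as asked, in the order asked, and still so for the second after the job is handed in, with the robot touching nothing.
It also fails if it takes over 45 s, if anything falls off the work surface, if the arm or the gripper's body presses on something with over 40 N, if the wrist force passes 120 N, or if a joint passes its speed limit or range.

ROBOT

A 7-joint arm with a two-finger parallel gripper is mounted at the origin on the work surface. World frame = base frame: x ahead of the robot, y to its left, z up, the work surface at z = 0. Lengths are in m, angles in rad, forces in N, time in s.
With the tool pointing down it reaches from about 0.425 to 0.95 m from the base axis. Payload 4.7 kg.
Tool frame: the origin (TCP) lies between the finger pads; the fingertips stand 25 mm ahead of it and the grasp point (between the pads) lies 6 mm ahead of it; z points along the fingers, y is the line along which they close (so a half turn about z gives the same grasp; the last joint's range is limited). The gripper opens to 85 mm and grips with 20 to 120 N. Pads are 22 mm wide; open, the fingers measure 114 mm over their backs; the gripper's body (76 mm by 85 mm) begins 54 mm behind the grasp point. The pads swing forward as they close: fully open they stand 13 mm farther back than shut.
Start: joints at [1.22, 0.469, -0.049, 1.532, 0.024, 1.141, -0.082], TCP at [0.214, -0.64, 0.218] pointing down, gripper open.
Joint ranges: [-2.59, 2.59], [-0.33, 1.99], [-1.39, 1.29], [0.1, 2.45], [-1.04, 4.18], [0.21, 1.99], [-2.66, 2.66]. Speed limits (rad/s): [2.57, 2.57, 3.14, 3.14, 3.14, 3.14, 3.14].

INTERFACE

Orientations are given as a 3x3 rotation matrix whose columns are the frame's x, y, z axes.
In Python, from rig import * gives the robot as it stands. Calls block until the motion is done:
- movep(position, orientation): joint-space move of the TCP to a pose.
- move_l(position, attitude=None, feed=0.15, until_force=None): straight line of the TCP; attitude=None keeps the orientation; feed is the mean speed in m/s. With until_force (N) it stops when the force on the tool has changed by that much, and returns True; else False.
- move_joints(angles): joint-space move.
- command_gripper(opening, newtons=None): finger opening in m; newtons is the grip in N (None keeps the last); returns when the fingers have stopped.
- sleep(seconds).
- inverse_kinematics(position, orientation): joint angles nearest the present ones, or None.
- sense(): the state.
- camera(name): name is "side" or "top" or "wrist"; returns (picture, depth): 480x640x3 uint8, red, green, blue; 480x640 float32, m along the optical axis (not along the pixel's ray), 0 where there is no reading.
- camera_params(name): a dict with "K" (3x3 intrinsics, pixels), "dist" ([k1, k2, p1, p2, k3] as OpenCV has them; the pictures are not rectified), "position" and "rotation" of the camera in the world; the wrist camera has in their place "tool_from_camera" (4x4, takes a point from camera to tool coordinates, whose origin is the TCP and whose axes are the flange's). Camera axes: x right, y down, z forward; pixel columns grow to the right and rows downward; lengths in m; the calibration is good to about 2 mm. A picture is of the moment at which its call begins: read the wrist's pose just before it. camera_params takes no time and is no camera call.
A pose or a line that the arm cannot do raises Unreachable and nothing moves.
- finish_job(): hands the job in; it is judged then, once.
The state is a dict: "time_s": time; "joint_pos": joint angles; "qd": joint speeds; "joint_efforts": joint torques, N m; "position": TCP position; "tcp_rot": TCP orientation; "wrist_force": force on the tool from outside, world axes, zero at the start; "ft_torque": the same for the moment, N m; "finger_gap": finger opening in m; "gripper_force": force on a finger pad.
Only numpy, scipy, OpenCV 4.12 (cv2) and the standard library are available. Lean on these libraries where they do the work, as an engineer would, in place of code of your own. Each camera call takes 0.05 s, during which the arm holds its last target. There are 200 camera calls.

## Working session

There is one attempt and no reset: what is moved stays moved. The work goes in short steps, each a Python script; the robot and the scene stay as the last script left them, time stands still between calls to the robot, and variables do not carry over. Pictures are saved under pics/ and viewed, at most 10 in all, crops included, and the job is handed in when it is done.

```bash
mkdir -p pics; ls; python3 - <<'E'
from rig import *
import cv2,numpy as np
s=sense();print(s['time_s'],s['position'],s['tcp_rot'])
for n in("top","side"):
    p,d=camera(n);cv2.imwrite(f'pics/{n}0.png',p[:,:,::-1]);np.save(f'pics/{n}0.npy',d);print(n,camera_params(n))
print(camera_params("wrist"))
E
```

```text
pics
0.0 [ 0.21327833 -0.63977154  0.21722705] [[ 9.48653133e-01  3.16317383e-01 -7.39457161e-04]
 [ 3.16318229e-01 -9.48651284e-01  1.87628069e-03]
 [-1.07986786e-04 -2.01384334e-03 -9.99997966e-01]]
top {'K': array([[542.63043063,   0.        , 315.31804712],
       [  0.        , 542.63043063, 238.10027761],
       [  0.        ,   0.        ,   1.        ]]), 'dist': array([-0.00274464,  0.        ,  0.        ,  0.        ,  0.        ]), 'position': array([0.37971093, 0.00564624, 1.96975443]), 'rotation': array([[-0.00229408, -0.99250243,  0.12220334],
       [-0.99999345,  0.00261915,  0.00249947],
       [-0.0028008 , -0.12219681, -0.99250194]])}
side {'K': array([[519.83566747,   0.        , 323.34520569],
       [  0.        , 519.83566747, 240.00791561],
       [  0.        ,   0.        ,   1.        ]]), 'dist': array([0.01893549, 0.        , 0.        , 0.        , 0.        ]), 'position': array([-0.03633079,  0.79847477,  1.12357878]), 'rotation': array([[-0.77505379, -0.44964045,  0.44397646],
       [-0.63164671,  0.53158633, -0.56430347],
       [ 0.01772185, -0.71780181, -0.69602191]])}
{'K': array([[348.91557888,   0.        , 320.80217484],
       [  0.        , 348.91557888, 240.02155206],
       [  0.        ,   0.        ,   1.        ]]), 'dist': array([-0.03951096,  0.        ,  0.        ,  0.        ,  0.        ]), 'tool_from_camera': array([[-7.93655295e-04, -9.54947242e-01, -2.96774553e-01,
         7.50996477e-02],
       [ 9.99999618e-01, -6.49194038e-04, -5.85322878e-04,
         2.34499992e-04],
       [ 3.66288197e-04, -2.96774905e-01,  9.54947392e-01,
        -1.55974655e-01],
       [ 0.00000000e+00,  0.00000000e+00,  0.00000000e+00,
         1.00000000e+00]])}
```

View pics/top0.png

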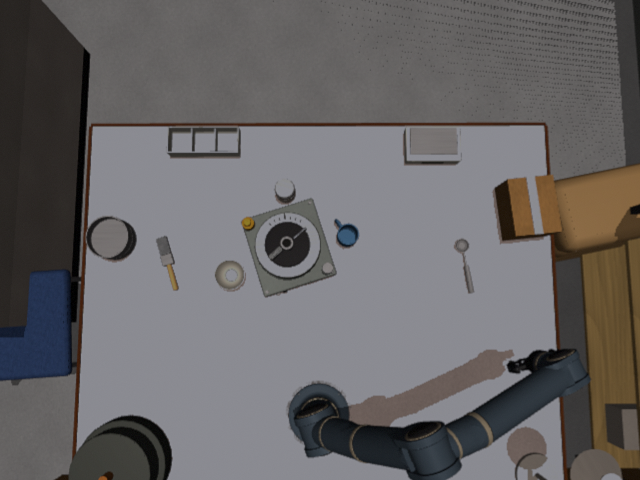

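The top view shows the mill at about (287,243), with the pointer toward (305,230), the fin toward (272,255), and the long line near (284,216). Next I'll make a metric, enlarged view.

```bash
cat > h.py <<'E'
from rig import *
import cv2,numpy as np
def ortho(img,K,dist,R,t,c,z,half=.13,N=600):
    """top-down map at height z: image up=+x world, left=+y"""
    g=np.linspace(half,-half,N)
    X,Y=np.meshgrid(c[0]+g,c[1]+g,indexing='ij')
    P=np.stack([X,Y,np.full_like(X,z)],-1).reshape(-1,3)
    Rc=R.T; uv,_=cv2.projectPoints(P,cv2.Rodrigues(Rc)[0],-Rc@t,K,dist)
    m=uv.reshape(N,N,2).astype(np.float32)
    return cv2.remap(img,m[...,0],m[...,1],cv2.INTER_CUBIC)
def ray(u,v,z,K,dist,R,t):
    n=cv2.undistortPoints(np.array([[[u,v]]],float),K,dist)[0,0]
    d=R@np.array([n[0],n[1],1]);return t+d*(z-t[2])/d[2]
def wristcam():
    s=sense();p=camera_params("wrist");T=p['tool_from_camera']
    im,d=camera("wrist");Rt=s['tcp_rot']
    return im,d,p['K'],p['dist'],Rt@T[:3,:3],s['position']+Rt@T[:3,3]
def down(yaw):
    c,s=np.cos(yaw),np.sin(yaw)
    return np.array([[c,s,0],[s,-c,0],[0,0,-1.]])
E
python3 - <<'E'
from h import *
p=camera_params("top");a=(p['K'],p['dist'],p['rotation'],p['position'])
img=cv2.imread('pics/top0.png')
c=ray(287,243,.164,*a);print(c)
for n,u,v,z in(("jar",327,268,.1),("weight",248,224,.1),("mug",347,236,.085),("bowl",230,275,.05),("tin",285,187,.1)):print(n,ray(u,v,z,*a))
cv2.imwrite('pics/o0.png',ortho(img,*a,c,.121,.18))
E
```

```text
[0.58576101 0.10508914 0.164     ]
jar [ 0.50594304 -0.02968832  0.1       ]
weight [0.66004641 0.24479613 0.1       ]
mug [ 0.61888957 -0.10053434  0.085     ]
bowl [0.48538658 0.31253872 0.05      ]
tin [0.79108681 0.11645211 0.1       ]
```

View pics/o0.png

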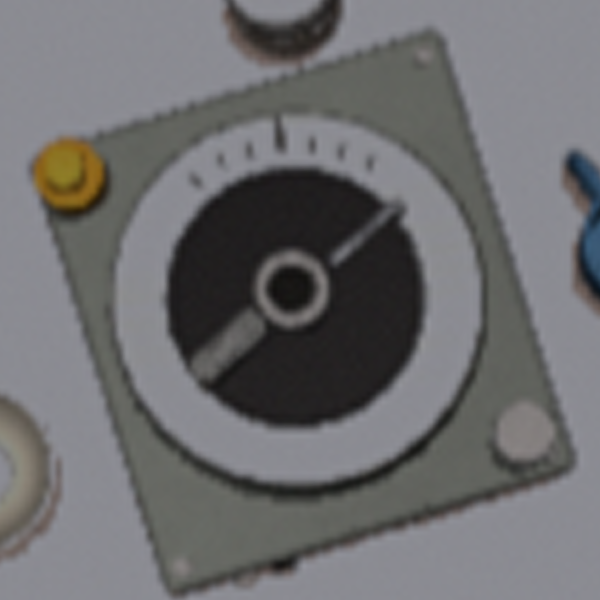

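The rectified view puts the pointer at about −48° and the long line at about +6° (world), so the fin goes from about 132° to 186°. I'll close the fingers, get a close look with the wrist camera, and check the IK along the push.

```bash
python3 - <<'E'
from h import *
c=np.array([.584,.105])
for off in(-90,90):
  print(off,[None if (q:=inverse_kinematics([c[0]+.05*np.cos(f)+.02*np.sin(f),c[1]+.05*np.sin(f)-.02*np.cos(f),.168],down(f+np.radians(off)))) is None else np.round(q,2) for f in np.radians([128,150,186])])
command_gripper(0.0,20)
s=sense();move_l(s['position']+[0,0,.1],feed=.25)
y=np.radians(42)
movep([c[0]-.1*np.cos(y),c[1]-.1*np.sin(y),.30],down(y))
im,d,*a=wristcam();cv2.imwrite('pics/w1.png',im[:,:,::-1])
import pickle;pickle.dump((im,d,a),open('w1.pkl','wb'))
cv2.imwrite('pics/o1.png',ortho(im[:,:,::-1].copy(),*a,[*c],.112,.13))
print(sense()['time_s'],sense()['finger_gap'])
E
```

```text
-90 [array([ 0.32,  0.55, -0.92,  1.76,  0.49,  1.08, -1.67]), array([ 0.39,  0.54, -1.  ,  1.8 ,  0.51,  1.08, -1.32]), array([ 0.46,  0.5 , -1.01,  1.86,  0.49,  1.06, -0.64])]
90 [array([ 0.46,  0.67, -1.18,  1.75,  0.67,  1.18,  1.32]), array([ 0.49,  0.63, -1.18,  1.8 ,  0.64,  1.15,  1.72]), array([ 0.55,  0.58, -1.17,  1.85,  0.6 ,  1.12,  2.4 ])]
4.0833 0.0004043872061561101
```

View pics/o1.png

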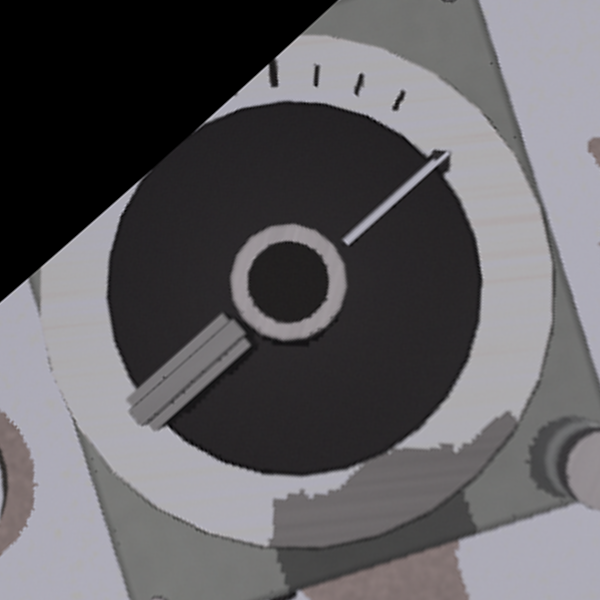

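The wrist view shows the collar centre at about (0.5875, 0.106), the long line at +5.8° and the pointer at about −49.5°, so the fin is at 130.5°. I'll push to a few degrees short and look while still in contact.

```bash
cat >> h.py <<'E'
C=np.array([.5875,.1063])
def pose(phi,off,z,r=.050):
    f=np.radians(phi);e=np.array([np.cos(f),np.sin(f)]);t=np.array([-e[1],e[0]])
    return [*(C+r*e-off*t),z],down(f-np.pi/2)
E
python3 - <<'E'
from h import *
Z=.168
movep(*pose(130.5,.036,.215))
print(move_l(*pose(130.5,.036,Z),feed=.1,until_force=8))
print(move_l(*pose(130.5,.020,Z),feed=.06,until_force=25))
print(sense()['wrist_force'],sense()['time_s'])
for ph in np.arange(136,181,5.5):
    if move_l(*pose(ph,.019,Z),feed=.04,until_force=25): print('force',ph);break
s=sense();print(ph,s['wrist_force'],s['time_s'],s['position'],pose(ph,.019,Z)[0])
im,d,*a=wristcam();cv2.imwrite('pics/w2.png',im[:,:,::-1])
o=ortho(im[:,:,::-1].copy(),*a,C,.112,.13);cv2.imwrite('pics/o2.png',o)
E
```

```text
False
False
[-0.11558616 -0.26011348 -0.90543999] 5.8333
180.0 [-1.25313836  0.32828667  0.73922343] 8.3333 [0.53764242 0.12543634 0.16796262] [np.float64(0.5375), np.float64(0.1253), 0.168]
```

View pics/o2.png

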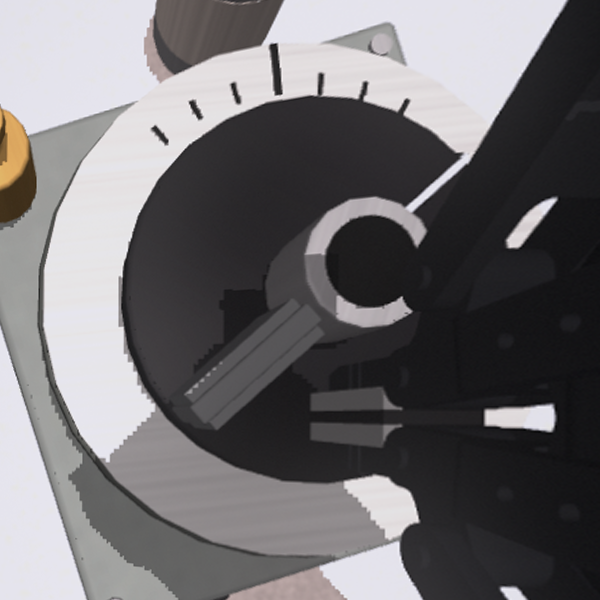

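The fin is still near its starting angle (fin about (200,410)–(315,315)) and the fingers are on its far side, apparently having passed over it. I'll check the fingertip height and fin top with the depth image.

```bash
cat >> h.py <<'E'
def cloud(d,K,dist,R,t):
    v,u=np.mgrid[:480,:640]
    n=cv2.undistortPoints(np.stack([u,v],-1).reshape(-1,1,2).astype(float),K,dist)[:,0]
    P=np.c_[n,np.ones(len(n))]*d.reshape(-1,1)
    return (P@R.T+t).reshape(480,640,3)
E
python3 - <<'E'
from h import *
import pickle
im,d,a=pickle.load(open('w1.pkl','rb'))
P=cloud(d,*a)
def pr(n,p,P,im=None):
    p=p+np.r_[0]*0 if 0 else p
    print(n,np.round(p,4))
# fin & throat heights in w1
r=np.hypot(P[...,0]-C[0],P[...,1]-C[1]);ok=d>0
ang=np.degrees(np.arctan2(P[...,1]-C[1],P[...,0]-C[0]))
for n,m in(('fin',(r>.03)&(r<.07)&(abs(ang-131)<4)),('throat',(r>.012)&(r<.021)),('collar',(r>.04)&(r<.07)&(abs(ang+120)<30)),('ring',(r>.095)&(r<.108)&(ang<-60)&(ang>-100))):
    print(n,np.round(np.percentile(P[ok&m][:,2],[5,50,95]),4),(ok&m).sum())
im,d,*a=wristcam();s=sense();cv2.imwrite('pics/w3.png',im[:,:,::-1]);pickle.dump((im,d,a),open('w3.pkl','wb'))
P=cloud(d,*a)
Q=(P-s['position'])@s['tcp_rot'];m=(d>0)&(abs(Q[...,0])<.03)&(abs(Q[...,1])<.03)&(Q[...,2]>-.05)&(Q[...,2]<.035)
for z in np.arange(-.05,.035,.005):
    k=m&(abs(Q[...,2]-z)<.0025)
    if k.sum()>5: print(round(z,3),k.sum(),np.round(Q[k].min(0),3),np.round(Q[k].max(0),3))
E
```

```text
fin [0.1628 0.1644 0.1656] 485
throat [0.1631 0.1645 0.1658] 1627
collar [0.1292 0.1304 0.1316] 2122
ring [0.1112 0.1124 0.1136] 1004
-0.05 189 [-0.012 -0.007 -0.05 ] [ 0.012  0.006 -0.048]
-0.045 352 [ 0.006 -0.014 -0.047] [ 0.011  0.013 -0.043]
-0.04 488 [ 0.006 -0.015 -0.042] [ 0.011  0.013 -0.038]
-0.035 440 [ 0.005 -0.014 -0.037] [ 0.011  0.013 -0.033]
-0.03 388 [ 0.006 -0.014 -0.032] [ 0.012  0.013 -0.028]
-0.025 342 [ 0.006 -0.014 -0.027] [ 0.012  0.013 -0.023]
-0.02 234 [ 0.006 -0.013 -0.022] [ 0.011  0.012 -0.018]
-0.015 6 [ 0.01  -0.007 -0.017] [ 0.011  0.002 -0.017]
-0.0 15 [-0.023  0.003  0.002] [0.03  0.03  0.002]
0.005 2278 [-0.027 -0.004  0.003] [0.03  0.03  0.007]
0.01 93 [-0.025  0.017  0.008] [0.03  0.03  0.012]
0.015 85 [-0.025  0.017  0.013] [0.03  0.03  0.017]
0.02 70 [-0.026  0.016  0.018] [0.03  0.03  0.022]
0.025 58 [-0.026  0.017  0.023] [0.029 0.03  0.027]
0.03 54 [-0.026  0.017  0.028] [0.03  0.03  0.032]
```

View pics/w2.png

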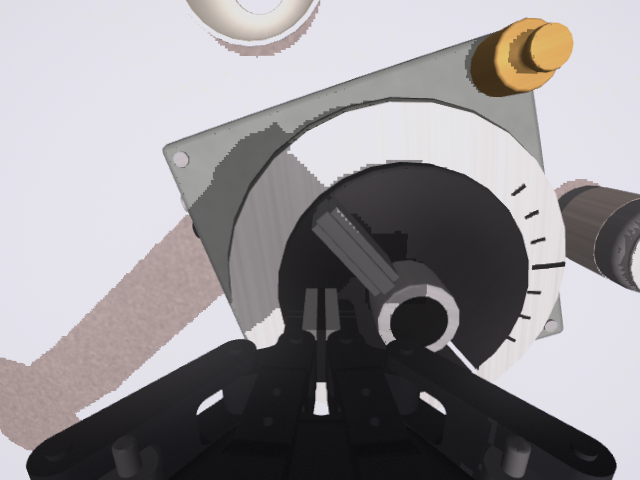

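The wrist image shows the pads ending at about (313–332, 288). That puts the real tips about 19 mm *behind* the reported TCP instead of 25 mm ahead, so the fingers cleared the fin by about 23 mm. I'll check the knuckle profile before going lower.

```bash
python3 - <<'E'
from h import *
import pickle
im,d,a=pickle.load(open('w3.pkl','rb'));s=sense()
P=cloud(d,*a);Q=(P-s['position'])@s['tcp_rot'];m=(d>0)&(Q[...,2]<-.012)
for y in np.arange(-.08,.081,.01):
    k=m&(abs(Q[...,1]-y)<.005)&(abs(Q[...,0])<.06)
    if k.any():
        q=Q[k];i=q[:,2].argmax();print(round(y,3),k.sum(),np.round(q[i],3))
print(s['position'],s['joint_pos'],s['finger_gap'],s['gripper_force'])
print([camera_params('wrist')['tool_from_camera'][:3,3]])
E
```

```text
-0.06 1429 [ 0.011 -0.055 -0.089]
-0.05 4267 [ 0.012 -0.045 -0.078]
-0.04 6702 [ 0.011 -0.035 -0.065]
-0.03 4333 [ 0.011 -0.027 -0.058]
-0.02 3770 [ 0.006 -0.016 -0.053]
-0.01 7544 [ 0.011 -0.007 -0.017]
-0.0 6871 [ 0.01  -0.002 -0.017]
0.01 7141 [ 0.011  0.005 -0.018]
0.02 3615 [ 0.005  0.017 -0.054]
0.03 4624 [ 0.011  0.026 -0.058]
0.04 6248 [-0.009  0.035 -0.066]
0.05 4225 [ 0.011  0.046 -0.079]
0.06 966 [ 0.011  0.056 -0.092]
[0.53764863 0.12561896 0.16807956] [ 0.46927585  0.53014879 -1.04682669  1.84292339  0.52092391  1.07482253
 -0.78028233] 0.00012580768141961276 0.0
[array([ 0.07548606, -0.00077291, -0.15597465])]
```

View pics/side0.png

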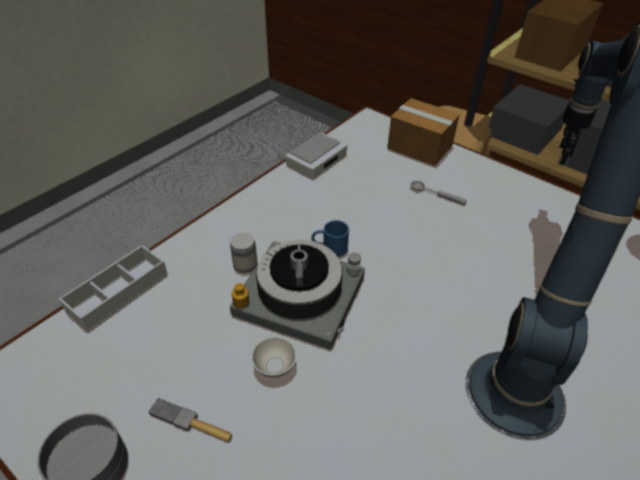

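The side view (initial scene) adds nothing against this. The tips are at tool z≈−0.018 and the knuckles at −0.053 or further back, so TCP z=0.127 puts the tips at 0.145 with the knuckles clear of the throat. I'll go back to the start side, descend under a force guard, and push again.

```bash
python3 - <<'E'
from h import *
Z=.127
movep(*pose(130.5,.036,.175))
print(move_l(*pose(130.5,.036,Z),feed=.08,until_force=6), sense()['position'])
for off in(.028,.021):
    print(move_l(*pose(130.5,off,Z),feed=.05,until_force=20),np.round(sense()['wrist_force'],2))
for ph in np.arange(135,179,5.5):
    f=move_l(*pose(ph,.019,Z),feed=.04,until_force=20)
    s=sense();print(ph,np.round(s['wrist_force'],1))
    if f:print('force');break
print(s['time_s'],s['position'],pose(ph,.019,Z)[0])
im,d,*a=wristcam();cv2.imwrite('pics/w4.png',im[:,:,::-1])
cv2.imwrite('pics/o4.png',ortho(im[:,:,::-1].copy(),*a,C,.112,.13))
E
```

```text
False [0.58256895 0.16799172 0.12711277]
False [ 0.14  0.17 -0.2 ]
False [-0.25  0.94  0.02]
135.0 [ 1.3  1.3 -0.2]
140.5 [2.1 1.4 0.1]
146.0 [ 2.2  2.  -0.3]
151.5 [ 1.5  0.8 -0.2]
157.0 [2.  1.8 1.2]
162.5 [0.9 1.5 0.7]
168.0 [0.5 2.5 0.9]
173.5 [0.1 2.2 0.3]
12.7833 [0.53973885 0.13078451 0.12692333] [np.float64(0.5399722682777609), np.float64(0.1308380259462505), 0.127]
```

View pics/w4.png

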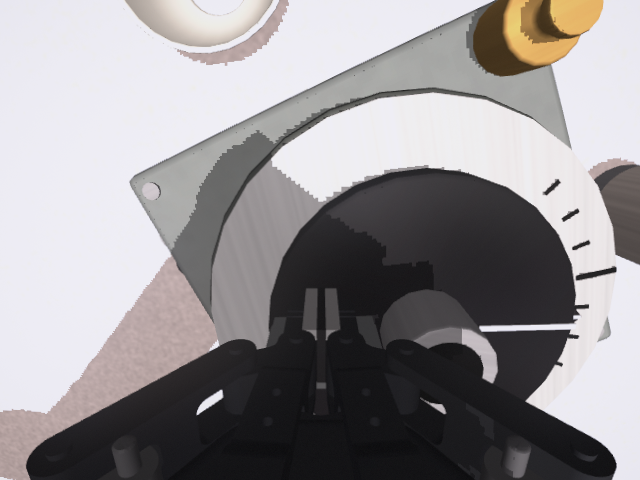

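The pointer's white line now runs (482,328)→(570,326) and the long line (577,277)→(616,269). I'll compute the angles at their heights.

```bash
cat >> h.py <<'E'
def angle(pts,z,a):
    """angle of the line through pixels, and of each point about C"""
    p=[ray(u,v,z,*a)[:2] for u,v in pts];d=p[-1]-p[0]
    return np.degrees(np.arctan2(d[1],d[0])).round(2),[(np.degrees(np.arctan2(*(q-C)[::-1])).round(2),np.hypot(*(q-C)).round(4)) for q in p]
def blob(im,a,z,r,lo,hi,test):
    """angular centroid of pixels at radius range r and world angles lo..hi, sampled by polar remap at height z"""
    rr=np.arange(r[0],r[1],.0005);th=np.radians(np.arange(lo,hi,.1));T,Rr=np.meshgrid(th,rr)
    P=np.stack([C[0]+Rr*np.cos(T),C[1]+Rr*np.sin(T),np.full_like(T,z)],-1).reshape(-1,3)
    K,dist,R,t=a;uv,_=cv2.projectPoints(P,cv2.Rodrigues(R.T)[0],-R.T@t,K,dist)
    m=uv.reshape(*T.shape,2).astype(np.float32)
    g=cv2.remap(cv2.cvtColor(im,cv2.COLOR_RGB2GRAY),m[...,0],m[...,1],cv2.INTER_LINEAR).astype(float).mean(0)
    w=np.clip(test*(g-np.median(g))-20,0,None);return np.degrees((w*th).sum()/w.sum()).round(2),w.max().round(0)
E
python3 - <<'E'
from h import *
im,d,*a=wristcam()
print('ptr',angle([(482,328),(570,326)],.130,a));print('line',angle([(577,277),(616,269)],.112,a))
print(blob(im,a,.130,(.05,.072),-25,10,1),blob(im,a,.112,(.100,.110),-3,13,-1))
E
```

```text
ptr (np.float64(-6.08), [(np.float64(-6.38), np.float64(0.0302)), (np.float64(-6.2), np.float64(0.0761))])
line (np.float64(5.33), [(np.float64(6.05), np.float64(0.0904)), (np.float64(5.91), np.float64(0.1121))])
(np.float64(-6.39), np.float64(173.0)) (np.float64(5.86), np.float64(176.0))
```

The pointer is at −6.3° and the long line at +5.9°. The fin angle (173.65°) matches the nominal tool angle, so I'll push to 184°, measure, and trim.

```bash
python3 - <<'E'
from h import *
Z=.127
def meas():
    im,d,*a=wristcam()
    p=blob(im,a,.130,(.05,.072),-15,15,1);l=blob(im,a,.112,(.1005,.110),0,13,-1);print('ptr',p,'line',l);return l[0]-p[0],im
for ph in(178.5,182,184.):
    if move_l(*pose(ph,.019,Z),feed=.03,until_force=20):print('force')
e,im=meas();n=ph
for k in range(4):
    if e<.25 or e>4:break
    n+=e*.9
    move_l(*pose(n,.019,Z),feed=.02,until_force=20);e,im=meas();print(n,e,np.round(sense()['wrist_force'],1))
cv2.imwrite('pics/w5.png',im[:,:,::-1]);print(sense()['time_s'])
E
```

```text
ptr (np.float64(3.63), np.float64(173.0)) line (np.float64(5.85), np.float64(175.0))
ptr (np.float64(5.6), np.float64(173.0)) line (np.float64(5.81), np.float64(175.0))
185.998 0.20999999999999996 [0.4 2.6 0.1]
14.05
```

```bash
python3 - <<'E'
from h import *
move_l(*pose(186,.034,.127),feed=.05)
move_l(*pose(186,.034,.27),feed=.15)
y=np.radians(6)
movep([C[0]-.03*np.cos(y),C[1]-.03*np.sin(y),.29],down(y));sleep(.3)
im,d,*a=wristcam()
print(blob(im,a,.130,(.05,.072),-8,20,1),blob(im,a,.112,(.1005,.110),0,13,-1))
o=ortho(im[:,:,::-1].copy(),*a,C,.112,.13);cv2.imwrite('pics/o6.png',o);cv2.imwrite('pics/w6.png',im[:,:,::-1]);print(sense()['time_s'],sense()['wrist_force'])
E
```

```text
(np.float64(6.34), np.float64(121.0)) (np.float64(6.19), np.float64(125.0))
17.1583 [ 1.11515344 -0.28466713  0.09668137]
```

View pics/w6.png

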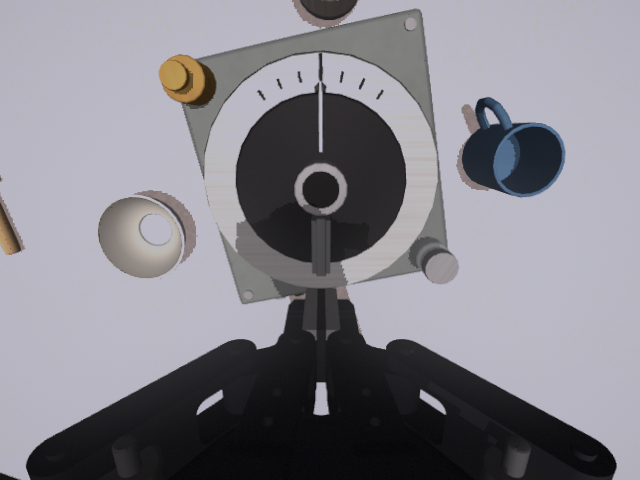

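The clear view shows the pointer (320,85–150) in line with the long line (320,55–80), within about 0.2°. Everything else is still standing and the gripper is clear, so I'll hand the job in.

```bash
python3 -c "
from rig import *
print(finish_job())"
```

```text
the job is handed in; nothing more can be done
None
```

The collar's pointer is on the long line to within about 0.2°, set by pushing only; the gripper is clear, nothing else was disturbed, and the job was handed in at about 17 s after a first pass that missed above the fin.

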